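Hang the guard door on the foil press

ROBOT

A 6-joint arm with a two-finger parallel gripper is mounted at the origin on the work surface. World frame = base frame: x ahead of the robot, y to its left, z up, the work surface at z = 0. Lengths are in mm, angles in rad, forces in N, time in s.
With the tool pointing down it reaches from about 275 to 750 mm from the base axis. Payload 10.2 kg.
Tool frame: the origin (TCP) lies at the very end of the fingers, on their centre line; the grasp point (between the pads) lies 19 mm behind it; z points along the fingers, y is the line along which they close (so a half turn about z gives the same grasp; the last joint's range is limited). The gripper opens to 85 mm and grips with 20 to 120 N. Pads are 22 mm wide; open, the fingers measure 114 mm over their backs; the gripper's body (76 mm by 85 mm) begins 54 mm behind the grasp point. The pads swing forward as they close: fully open they stand 13 mm farther back than shut.
Start: joints at [-1.398, 0.313, 1.498, -0, 1.331, -0.223], TCP at [202.4, -484.423, 231.294] pointing down, gripper open.
Joint ranges: [-2.94, 2.94], [-0.97, 2.17], [0.19, 2.56], [-1.23, 4.37], [0.02, 3.11], [-2.88, 2.88]. Speed limits (rad/s): [2.39, 2.39, 3.01, 3.14, 3.14, 3.14].

INTERFACE

Orientations are given as a unit quaternion [w, x, y, z].
In Python, from rig import ctrl, vision gives the robot as it stands. The module is installed in compiled form; this text tells all that it offers.
- The arm moves only by the tool play_rows, never from a script. Its arguments are lists of equal length, an entry for each row: "translation": the shift along the tool's x, y, z in m, a list of three; "rotation": the turn, a rotation vector about the tool's x, y, z in rad, a list of three; "gripper": the gripper's target within -1 to 1 (shut at 1, half-way at 0, fully open at -1). A call has 1 to 10 rows; each row is the pose to reach, as a shift and turn from the pose commanded when the call began, along the tool's axes at that moment; what a row does not reach only later rows make up. A row lasts 1/8 s, in which the tool goes at most 62.5 mm and 10.7 degrees, less where a joint would pass 70% of its speed; a pose out of reach is approached as far as the arm can. A call with a gripper value outside its range is refused whole. The fingers move at their own pace and stop on an object; "force" is the grip in N (left out, the last holds). Time passes only in rows, so rows that repeat a pose let the fingers close. It gives the time, the measured TCP pose, the force, the opening and the grip force at its end, in the units of the state.
- ctrl.sense(): the state, without advancing time (a new reading comes with each control period).
- vision.capture(name): name is "scene" or "top" or "wrist"; returns a dict with "pixels" (384x512x3 uint8, red, green, blue), "vfov" (degrees; the focal length in pixels is half the picture's height over the tangent of half this angle, whatever the lens; pixels are square), "cx", "cy" (the principal point, pixels), "k1" (the pictures are not rectified: a ray, as slopes to the right and down, at radius r is drawn at 1 + k1 r^2 times it, then the intrinsics apply), "rvec" (rotation vector, rad) and "tvec" (3), from world to camera coordinates, as OpenCV has them; the wrist camera has in their place "mount" (4x4, takes a point from camera to tool coordinates, whose origin is the TCP and whose axes are the flange's). Camera axes: x right, y down, z forward; pixel columns grow to the right and rows downward; lengths in mm; the calibration is good to about 2 mm. A picture is of the moment at which its call begins: read the wrist's pose just before it. There is no depth.
- ctrl.finish_job(): hands the job in; it is judged then, once.
The state is a dict: "time_s": time; "joints": joint angles; "dq": joint speeds; "tau": joint torques, N m; "eef_pos": TCP position; "ee_rot": TCP orientation; "force": force on the tool from outside, world axes, zero at the start; "wrist_torque": the same for the moment, N m; "grip_width": opening from 0.0 (shut) to 1.0 (fully open); "grip_force": force on a finger pad.
Only numpy, scipy, OpenCV 4.12 (cv2) and the standard library are available. Lean on these libraries where they do the work, as an engineer would, in place of code of your own. Each camera call takes 0.05 s, during which the arm holds its last target. There are 200 camera calls.

TASK

Take the green-framed guard door out of the wooden rack and hang it on the foil press: lower its two steel hinge knuckles together over the press's two upright brass hinge pins until both are fully down, without letting the door drop, then let go. It may hang open or closed at any angle. Leave the red cover standing in the rack.

Things in the scene. Friction and masses are not known exactly. Their poses are not given: they have to be found in the camera images.
- door: Guard door standing upright in a rack slot: green frame, clear pane. Panel x -28 to -188, y +-5, z -10 to 170 mm; z up; 0.4 kg. On its +x edge two steel hinge knuckles share one vertical axis: tubes, 24 mm bore, 32 outside, 28 long. Origin: on that axis at the lower knuckle's lower end; the upper knuckle's lower end is 130 mm above. Its lower edge is 12 mm above the table; draw it straight up.
- door_tab (a point): Centre of the door's black grip tab on the middle of its top edge: 60 mm along door x, 14 mm thick along door y, 45 mm high. In the door's frame it lies at x -108, y 0, z 192 mm, nearly above the centre of mass. Pinch it from above across y. The rack's plywood slot walls reach 62 mm above the table; its two slots are 130 mm apart.
- press: Fixed foil press, green housing, z up. Origin: foot of the lower of two upright brass hinge pins, 50 mm above the table. Fully down, the knuckles rest on the pins' brackets and the door's origin is at this origin. Axes parallel: door closed; door x along press -y: wide open. Front face at y -45; housing x -250 to 50, y -300 to -45 mm, top 185 above the table; a ram behind y -200 rises to 335.
- upper_pin (a point): Foot of the upper hinge pin, 130 mm straight above the lower. Both pins: 18 mm thick, 30 long, the top 18 tapering to 4; each on a bracket 28 mm wide, 10 thick, out along press +y to y 14. The upper bracket covers the lower pin: bring the door in level from the +y side, its origin 30 to 92 mm above the press origin (lower knuckle over its pin, under the upper bracket), then lower.
- cover: Bystander: solid red cover panel of the same size with the same black tab but no knuckles, upright in the rack's other slot. Axes as for the door, panel from x -28 to -188 mm. To be left there.

How it is judged:
By the outcome, as a careful person would: the job done as asked, in the order asked, and still so for the second after the job is handed in, with the robot touching nothing.
It also fails if it takes over 45 s, if anything falls off the work surface, if the arm or the gripper's body presses on something with over 40 N, if the wrist force passes 120 N, or if a joint passes its speed limit or range.

## Working session

There is one attempt and no reset: what is moved stays moved. The work goes in short steps, Python scripts to look and compute and a tool call to move; the robot and the scene stay as the last step left them, time stands still between calls to the robot, and variables do not carry over. Pictures are saved under pics/ and viewed, at most 10 in all, crops included, and the job is handed in when it is done.

Besides the shell and the picture viewer there is one more tool, called after ">>>" as a command line: name --argument value ..., lists and objects as JSON in quotes. play_rows: Moves the arm, as the interface text tells. Its arguments: {"type":"object","properties":{"translation":{"type":"array"},"rotation":{"type":"array"},"gripper":{"type":"array"},"force":{"type":"number"}},"required":["translation","rotation","gripper"]}

```bash
mkdir -p pics
cat > h.py <<'E'
import numpy as np, cv2
from rig import ctrl, vision
def K(c):
    f=c["pixels"].shape[0]/2/np.tan(np.radians(c["vfov"])/2)
    return f
def cam(c, st=None):
    """R,t world->camera"""
    if "rvec" in c:
        return cv2.Rodrigues(np.array(c["rvec"],float))[0], np.array(c["tvec"],float).reshape(3)
    w,x,y,z=st["ee_rot"]
    from scipy.spatial.transform import Rotation as Ro
    T=np.eye(4);T[:3,:3]=Ro.from_quat([x,y,z,w]).as_matrix();T[:3,3]=st["eef_pos"]
    M=np.linalg.inv(T@np.array(c["mount"]));return M[:3,:3],M[:3,3]
def proj(c,P,st=None):
    R,t=cam(c,st);p=np.atleast_2d(P)@R.T+t;s=p[:,:2]/p[:,2:]
    r2=(s**2).sum(1,keepdims=True);return s*(1+c["k1"]*r2)*K(c)+[c["cx"],c["cy"]]
def ray(c,uv,st=None):
    R,t=cam(c,st);d=(np.array(uv,float)-[c["cx"],c["cy"]])/K(c);s=d.copy()
    for _ in range(20): s=d/(1+c["k1"]*(s@s))
    return -R.T@t, R.T@np.array([s[0],s[1],1])
def atz(c,uv,z,st=None):
    o,d=ray(c,uv,st);return o+d*(z-o[2])/d[2]
E
python3 - <<'E'
from h import *
for n in("scene","top"):
    c=vision.capture(n);cv2.imwrite(f"pics/{n}0.png",cv2.resize(c["pixels"][:,:,::-1],(768,576)))
    import pickle;pickle.dump(c,open(n+"0.pkl","wb"))
    R,t=cam(c);print(n,-R.T@t,c["vfov"],c["k1"],R[2])
s=ctrl.sense();print(s)
E
```

```text
scene [1124.91295561 -307.23556031  700.21419824] 49.62676435820767 -0.12573941810530184 [-0.69280103  0.39439526 -0.60372105]
top [460.32709197  56.82101102 956.71722289] 54.60569601501755 -0.021254246288618904 [ 0.06420208 -0.0047788  -0.99792548]
{'time_s': 0.1, 'joints': array([-1.39840001e+00,  3.13378750e-01,  1.49836312e+00,  7.76209866e-06,
        1.33100479e+00, -2.23411481e-01]), 'dq': array([ 0.00041941,  0.0010977 , -0.00164466, -0.00074661, -0.00063256,
        0.0003749 ]), 'tau': array([ 2.13878928e-03, -4.12902224e+01, -2.60140800e+01, -2.36437663e-04,
        3.04632107e-03,  4.47867919e-06]), 'eef_pos': array([ 202.35992982, -484.18191223,  230.79937696]), 'ee_rot': array([-5.76720639e-04,  9.80480874e-01,  1.96613641e-01,  1.84846361e-05]), 'force': array([ 0.19724051, -0.36231233,  0.47241793]), 'wrist_torque': array([-0.04707969,  0.00205967, -0.02321318]), 'grip_force': 0.0, 'grip_width': 1.00266762162283}
```

View pics/scene0.png

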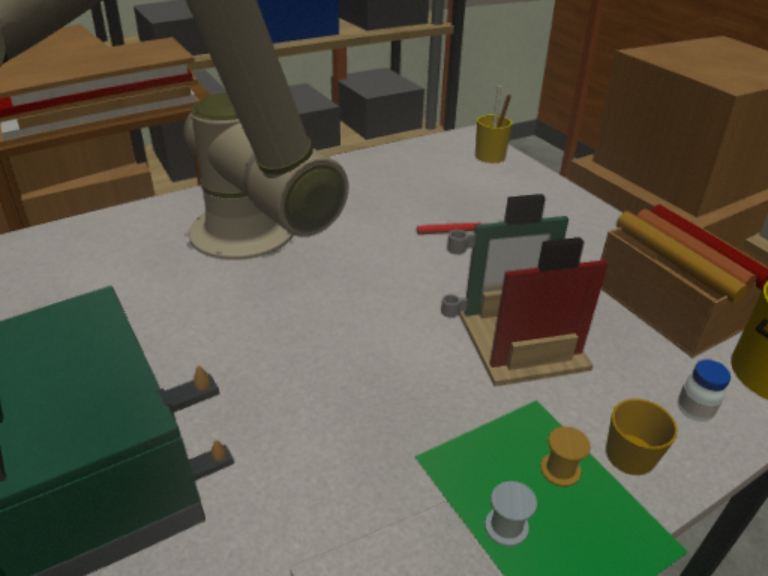

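View pics/top0.png

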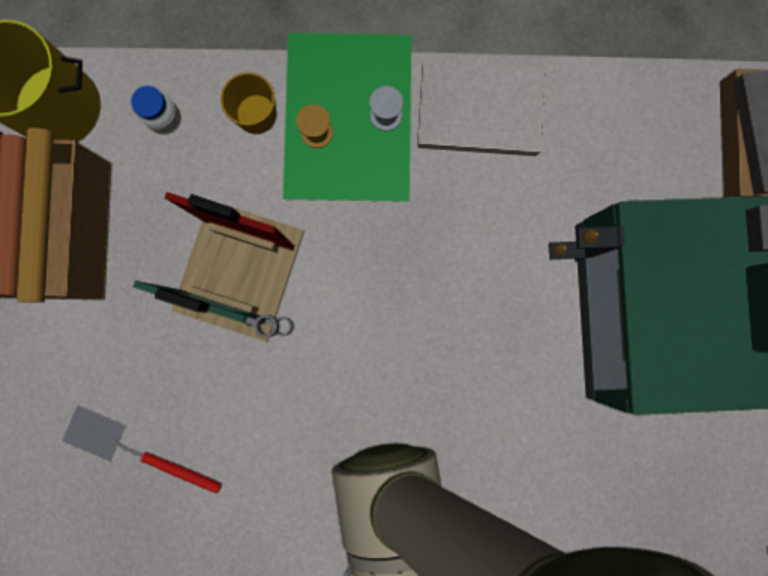

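The scene picture shows the door at the back with its knuckles (display px 458,240 and 452,305) and the red cover in front. The pins are at (201,378) and (218,450). In the top view the knuckles are at (268–285,325) and the pins at (590,237) and (561,250). Next I'll zoom in on these points.

Run:
```python
from h import *
import pickle
T=pickle.load(open("top0.pkl","rb"))["pixels"];S=pickle.load(open("scene0.pkl","rb"))["pixels"]
def tile(im,x,y):
    t=cv2.resize(im[y:y+75,x:x+100],(400,300),interpolation=cv2.INTER_CUBIC)
    return cv2.convertScaleAbs(t,alpha=1.5,beta=15)
m=np.vstack([np.hstack([tile(T,100,165),tile(T,340,120)]),np.hstack([tile(S,285,145),tile(S,90,235)])])
cv2.imwrite("pics/m1.png",m[:,:,::-1])
```

```text
(no output)
```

View pics/m1.png

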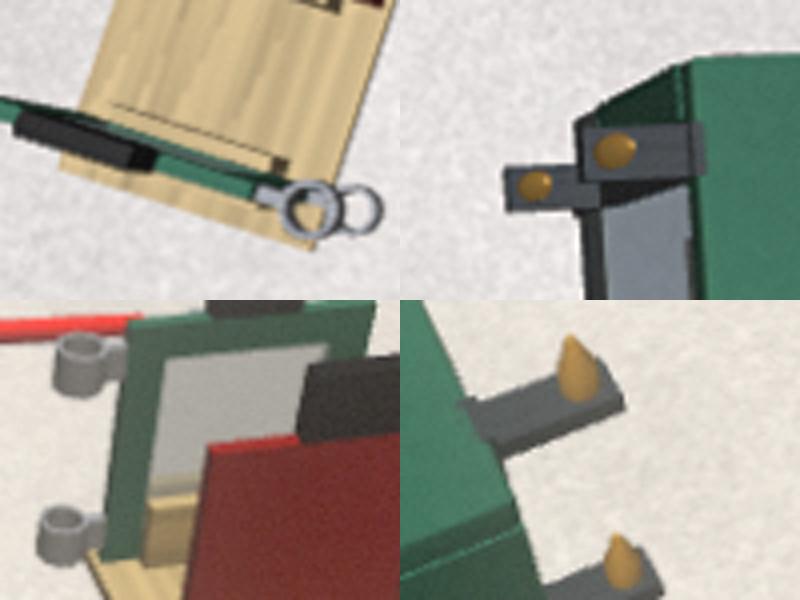

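Tiles: the knuckle rings, bracket ends and pin tips are all clear. I'll fit both poses from these points.

```bash
cat > fit.py <<'E'
from h import *
import pickle
from scipy.optimize import least_squares
T=pickle.load(open("top0.pkl","rb"));S=pickle.load(open("scene0.pkl","rb"))
def px(o,t): return np.array(o)+(np.array(t)+.5)/4-.5
dt,pt,ds,ps=(100,165),(340,120),(285,145),(90,235)
door=[(T,px(dt,(308,208)),(0,0,158)),(T,px(dt,(361,211)),(0,0,28)),(S,px(ds,(83,47)),(0,0,158)),(S,px(ds,(65,221)),(0,0,28)),
 (S,px(ds,(133,22)),(-28,0,170)),(S,px(ds,(376,4)),(-188,0,170)),(T,px(dt,(255,190)),(-28,0,170)),(T,px(dt,(143,157)),(-78,0,210))]
press=[(T,px(pt,(233,149)),(0,0,160)),(T,px(pt,(149,184)),(0,0,30)),(S,px(ps,(170,36)),(0,0,160)),(S,px(ps,(219,234)),(0,0,30)),
 (T,px(pt,(181,127)),(14,14,130)),(T,px(pt,(181,180)),(-14,14,130)),(T,px(pt,(104,168)),(14,14,0)),(T,px(pt,(104,210)),(-14,14,0)),
 (S,px(ps,(203,60)),(14,14,130)),(S,px(ps,(223,98)),(-14+28,14,130))][:-1]
def fit(pts,z0,x0):
    def w(p,q):
        c,s=np.cos(p[2]),np.sin(p[2]);return np.array([p[0]+c*q[0]-s*q[1],p[1]+s*q[0]+c*q[1],z0+q[2]])
    f=lambda p:np.concatenate([proj(c,w(p,q))[0]-u for c,u,q in pts])
    r=least_squares(f,x0,x_scale=[100,100,1],loss='soft_l1');return r.x,f(r.x).reshape(-1,2)
if __name__=="__main__":
    np.set_printoptions(precision=1,suppress=True)
    for n,a,z,x0 in(("door",door,22,(400,200,-1.7)),("press",press,50,(560,-220,0))):
        p,r=fit(a,z,x0);print(n,p.round(4));print(r)
        # each camera alone
        for c in(T,S): print(fit([q for q in a if q[0] is c],z,p)[0].round(3))
E
python3 fit.py
```

```text
door [461.3 216.5  -1.9]
[[ 0.4 -0.2]
 [-1.8 -0.7]
 [-0.9 -0.6]
 [-1.  -0.8]
 [-1.6  0.4]
 [-0.3 -0.2]
 [-0.3 -0.3]
 [-1.3 -1. ]]
[460.4 214.9  -1.9]
[464.2 217.6  -1.9]
press [ 591.  -232.7   -0. ]
[[-0.9 -0.6]
 [-0.8 -0.3]
 [-0.4 -0.7]
 [-1.2 -0.8]
 [ 0.2  0.4]
 [-0.   0.3]
 [ 0.9 -0.4]
 [ 0.7  0.3]
 [ 4.3  8.4]]
[ 590.7 -232.8   -0. ]
[ 594.1 -232.5    1.6]
```

```bash
cat >> h.py <<'E'
from scipy.spatial.transform import Rotation as Ro
def plan(x,y,z,yaw):
    s=ctrl.sense();w,a,b,c=s["ee_rot"];R=Ro.from_quat([a,b,c,w])
    G=Ro.from_euler("z",yaw)*Ro.from_euler("x",np.pi)
    print("t",s["time_s"],"pos",s["eef_pos"].round(1),"yaw",round(float(np.arctan2(*R.as_matrix()[[1,0],0])),4),
      "shift m",(R.inv().apply(np.array([x,y,z])-s["eef_pos"])/1000).round(4),"rot",(R.inv()*G).as_rotvec().round(4))
E
sed -i 's/\]\[:-1\]/][:-2+1][:8]/' fit.py
python3 - <<'E'
from fit import *
d,_=fit(door,22,(400,200,-1.7));p,_=fit(press,50,(560,-220,0));print(d.round(4),p.round(4))
x,y=d[:2]-108*np.array([np.cos(d[2]),np.sin(d[2])]);print("tab",x,y)
plan(x,y,340,d[2]+np.pi)
E
```

```text
[461.2726 216.5242  -1.8931] [ 5.915563e+02 -2.324751e+02 -8.400000e-03]
tab 495.4792499051658 318.96392961387414
t 0.1 pos [ 202.4 -484.2  230.8] yaw 0.3958 shift m [ 0.5801 -0.6282 -0.1083] rot [-9.000e-04 -7.000e-04 -8.527e-01]
```

>>> play_rows --translation '[[0, 0, -0.06], [0.05, -0.054, -0.108], [0.1, -0.108, -0.108], [0.14, -0.152, -0.108], [0.18, -0.195, -0.108], [0.22, -0.238, -0.108], [0.26, -0.28, -0.108], [0.3, -0.325, -0.108], [0.34, -0.368, -0.108], [0.38, -0.41, -0.108]]' --rotation '[[0, 0, 0], [0, 0, -0.05], [0, 0, -0.1], [0, 0, -0.2], [0, 0, -0.3], [0, 0, -0.4], [0, 0, -0.5], [0, 0, -0.6], [0, 0, -0.7], [0, 0, -0.8]]' --gripper '[-1, -1, -1, -1, -1, -1, -1, -1, -1, -1]'

```text
time_s: 1.35
eef_pos: [392.5, 35.6, 339.3]
ee_rot: [0.0, 0.826, 0.564, 0.0]
force: [0.5, -1.4, 0.6]
grip_width: 0.997
grip_force: 0.0
```

```bash
python3 -c "
from h import *
plan(495.5,319,340,1.2485)"
```

```text
t 1.35 pos [392.5  35.6 339.3] yaw 1.1991 shift m [ 0.3015 -0.0069 -0.0007] rot [ 0.0003  0.0001 -0.0494]
```

>>> play_rows --translation '[[0.05, -0.001, 0], [0.1, -0.002, 0], [0.15, -0.003, 0], [0.2, -0.004, 0], [0.25, -0.006, 0], [0.29, -0.007, 0], [0.3, -0.007, 0], [0.3, -0.007, 0]]' --rotation '[[0, 0, -0.05], [0, 0, -0.05], [0, 0, -0.05], [0, 0, -0.05], [0, 0, -0.05], [0, 0, -0.05], [0, 0, -0.05], [0, 0, -0.05]]' --gripper '[-1, -1, -1, -1, -1, -1, -1, -1]'

```text
time_s: 2.35
eef_pos: [495.6, 314.9, 338.8]
ee_rot: [-0.0, 0.812, 0.584, -0.0]
force: [-0.0, -0.4, 0.4]
grip_width: 1.001
grip_force: 0.0
```

Run:
```python
from h import *
plan(495.5,319,200,1.2485)
s=ctrl.sense();c=vision.capture("wrist");im=cv2.resize(c["pixels"][:,:,::-1],(768,576))
import pickle;pickle.dump((c,s),open("w1.pkl","wb"))
d=(461.27,216.52,-1.8931)
def w(q): C,S=np.cos(d[2]),np.sin(d[2]);return [d[0]+C*q[0]-S*q[1],d[1]+S*q[0]+C*q[1],22+q[2]]
for q in [(0,0,158),(0,0,28),(-78,7,214),(-78,-7,214),(-138,7,214),(-138,-7,214),(-28,0,170),(-188,0,170)]:
    u=proj(c,w(q),s)[0];print(q,u.round(1));cv2.circle(im,tuple(int(v) for v in u*1.5+.25),3,(255,0,255),-1)
cv2.imwrite("pics/w1.png",im)
```

```text
t 2.35 pos [495.6 314.9 338.8] yaw 1.2461 shift m [ 0.0039 -0.0013  0.1388] rot [-0.0006  0.0008 -0.0024]
(0, 0, 158) [253.4 260.1]
(0, 0, 28) [253.7 221. ]
(-78, 7, 214) [260.1 216.9]
(-78, -7, 214) [245.4 216.9]
(-138, 7, 214) [260.2 153.9]
(-138, -7, 214) [244.6 153.9]
(-28, 0, 170) [253.2 243.8]
(-188, 0, 170) [252.5  98.3]
```

View pics/w1.png

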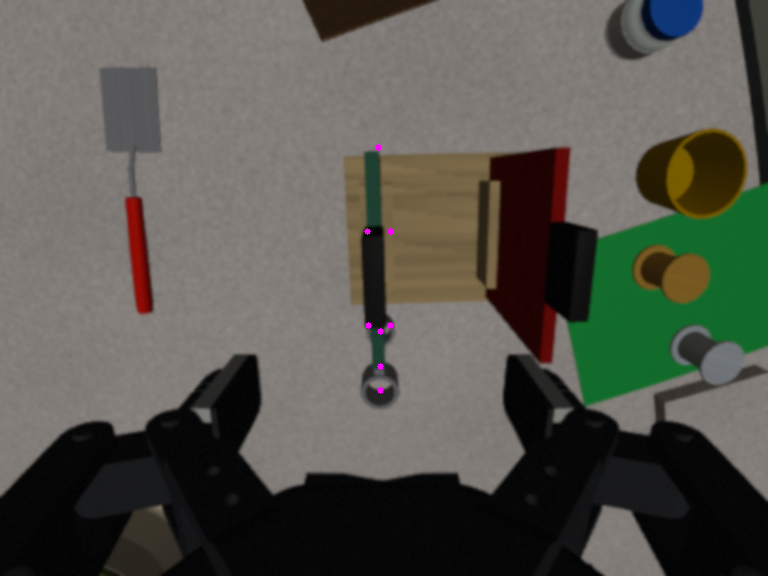

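Wrist view: the knuckle ring is at (380,385), the tab runs from (373,227) to (376,326), and the panel's far end is at (372,152). The prediction is slightly off in yaw, so I'll refit.

Run:
```python
from h import *
import pickle,fit
c,s=pickle.load(open("w1.pkl","rb"))
W=[((380,385),(0,0,158)),((372,152),(-188,0,170)),((373,227),(-138,0,214)),((376,326),(-78,0,214)),((379,361),(-28,0,170))]
o=fit.proj;fit.proj=lambda cc,P:o(cc,P,s if "mount" in cc else None)
W=[(c,(np.array(u)+.5)/1.5-.5,q) for u,q in W]
for n,a in(("wrist",W),("all",W+fit.door)):
    p,r=fit.fit(a,22,(461,216,-1.89));print(n,p.round(4),"tab",p[:2]-108*np.array([np.cos(p[2]),np.sin(p[2])]));print(r.round(1).tolist())
    plan(*(p[:2]-108*np.array([np.cos(p[2]),np.sin(p[2])])),200,p[2]+np.pi)
```

```text
wrist [461.6595 218.4529  -1.8695] tab [493.44576176 321.66932653]
[[0.0, 2.2], [-0.0, -4.8], [-0.0, 0.6], [0.1, -2.1], [-0.0, 1.8]]
t 2.4 pos [495.6 314.4 339.2] yaw 1.2454 shift m [ 0.0062 -0.0043  0.1392] rot [-0.0001  0.0005 -0.0266]
all [461.5173 217.6623  -1.8696] tab [493.30534268 320.87825088]
[[0.1, 2.8], [0.1, -4.0], [0.1, 1.5], [0.2, -1.4], [0.1, 2.4], [-0.1, -0.3], [-2.3, -0.8], [-0.4, -0.6], [-0.6, -0.9], [-1.2, 0.2], [-0.7, -1.2], [-1.0, -0.1], [-2.2, -0.2]]
t 2.4 pos [495.6 314.4 339.2] yaw 1.2454 shift m [ 0.0054 -0.0042  0.1392] rot [-0.0001  0.0005 -0.0266]
```

>>> play_rows --translation '[[0.006, -0.004, 0.0], [0.006, -0.004, 0.04], [0.006, -0.004, 0.08], [0.006, -0.004, 0.11], [0.006, -0.004, 0.13], [0.006, -0.004, 0.139], [0.006, -0.004, 0.139], [0.006, -0.004, 0.139], [0.006, -0.004, 0.139]]' --rotation '[[0, 0, -0.027], [0, 0, -0.027], [0, 0, -0.027], [0, 0, -0.027], [0, 0, -0.027], [0, 0, -0.027], [0, 0, -0.027], [0, 0, -0.027], [0, 0, -0.027]]' --gripper '[-1, -1, -1, -1, -1, -1, -1, -0.5, 0.0]' --force 60

```text
time_s: 3.52
eef_pos: [494.0, 322.2, 201.1]
ee_rot: [0.0, 0.804, 0.594, 0.001]
force: [-0.1, 0.3, -0.0]
grip_width: 0.605
grip_force: 0.0
```

>>> play_rows --translation '[[0, 0, 0], [0, 0, 0], [0, 0, 0], [0, 0, 0], [0, 0, 0], [0, 0, 0]]' --rotation '[[0, 0, 0], [0, 0, 0], [0, 0, 0], [0, 0, 0], [0, 0, 0], [0, 0, 0]]' --gripper '[0.3, 0.5, 0.7, 1, 1, 1]'

```text
time_s: 4.28
eef_pos: [493.9, 322.2, 200.5]
ee_rot: [-0.0, 0.804, 0.594, 0.0]
force: [-1.4, 0.6, 3.5]
grip_width: 0.153
grip_force: 59.0
```

>>> play_rows --translation '[[0, 0, -0.005], [0, 0, -0.012], [0, 0, -0.022], [0, 0, -0.034], [0, 0, -0.046], [0, 0, -0.058], [0, 0, -0.07], [0, 0, -0.082], [0, 0, -0.09], [0, 0, -0.09]]' --rotation '[[0, 0, 0], [0, 0, 0], [0, 0, 0], [0, 0, 0], [0, 0, 0], [0, 0, 0], [0, 0, 0], [0, 0, 0], [0, 0, 0], [0, 0, 0]]' --gripper '[1, 1, 1, 1, 1, 1, 1, 1, 1, 1]'

```text
time_s: 5.52
eef_pos: [494.0, 322.2, 290.8]
ee_rot: [0.0, 0.804, 0.594, 0.0]
force: [-0.9, -0.9, -3.5]
grip_width: 0.158
grip_force: 58.5
```

Run:
```python
from h import *
import pickle
plan(591.5,-232.5+108+60,290.5,np.pi/2-.0084)
s=ctrl.sense();c=vision.capture("wrist");pickle.dump((c,s),open("w2.pkl","wb"))
a=c["pixels"][:,:,::-1]
d=vision.capture("scene");pickle.dump(d,open("s2.pkl","wb"));b=d["pixels"][:,:,::-1]
t=lambda i,x,y:cv2.convertScaleAbs(cv2.resize(i[y:y+150,x:x+200],(400,300),interpolation=cv2.INTER_CUBIC),alpha=1.4,beta=10)
cv2.imwrite("pics/m2.png",np.hstack([t(a,150,150),t(b,250,80)]))
```

```text
t 5.525 pos [494.  322.2 290.8] yaw 1.2728 shift m [-3.410e-01  2.068e-01  3.000e-04] rot [ 0.0008 -0.0005 -0.2896]
```

View pics/m2.png

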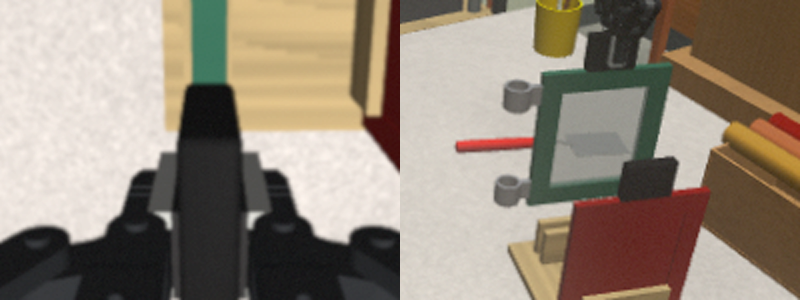

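Door is held and clear of the slot (opening 13 mm, weight on wrist about 4 N). Now I'll retreat along its own plane, clear of the cover, then swing to a standoff.

>>> play_rows --translation '[[-0.01, 0, 0], [-0.03, 0, 0], [-0.06, 0, 0], [-0.09, 0, 0], [-0.12, 0, 0], [-0.15, 0, 0], [-0.18, 0.005, 0], [-0.21, 0.015, 0], [-0.24, 0.03, 0], [-0.26, 0.05, 0]]' --rotation '[[0, 0, 0], [0, 0, 0], [0, 0, 0], [0, 0, 0], [0, 0, 0], [0, 0, 0], [0, 0, 0], [0, 0, -0.03], [0, 0, -0.06], [0, 0, -0.1]]' --gripper '[1, 1, 1, 1, 1, 1, 1, 1, 1, 1]'

```text
time_s: 6.88
eef_pos: [464.7, 57.4, 290.3]
ee_rot: [0.0, 0.773, 0.634, -0.0]
force: [0.4, -0.2, -3.6]
grip_width: 0.155
grip_force: 58.6
```

```bash
python3 -c "
from h import *
plan(591.5,-63.5,290.5,1.5624)"
```

```text
t 6.875 pos [464.7  57.4 290.3] yaw 1.3732 shift m [-9.370e-02  1.481e-01 -1.000e-04] rot [-0.000e+00  1.000e-04 -1.892e-01]
```

>>> play_rows --translation '[[-0.012, 0.02, 0], [-0.03, 0.045, 0], [-0.045, 0.07, 0], [-0.06, 0.095, 0], [-0.075, 0.12, 0], [-0.087, 0.138, 0], [-0.092, 0.146, 0], [-0.094, 0.148, 0], [-0.094, 0.148, 0], [-0.094, 0.148, 0]]' --rotation '[[0, 0, -0.02], [0, 0, -0.05], [0, 0, -0.08], [0, 0, -0.11], [0, 0, -0.14], [0, 0, -0.165], [0, 0, -0.18], [0, 0, -0.189], [0, 0, -0.189], [0, 0, -0.189]]' --gripper '[1, 1, 1, 1, 1, 1, 1, 1, 1, 1]'

```text
time_s: 8.12
eef_pos: [591.6, -61.9, 290.6]
ee_rot: [0.0, 0.71, 0.704, 0.0]
force: [0.2, -0.4, -4.0]
grip_width: 0.153
grip_force: 58.6
```

Run:
```python
from h import *
import pickle
s=ctrl.sense();print(s["eef_pos"],s["force"],s["grip_width"])
o=[]
D=(591.5,-172.5,112)
for n in("top","scene","wrist"):
    c=vision.capture(n);pickle.dump((c,s),open(n+"3.pkl","wb"));a=c["pixels"][:,:,::-1]
    st=s if n=="wrist" else None
    P=[(D[0],D[1],D[2]+158),(D[0],D[1],D[2]+28),(591.5,-232.5,210),(591.5,-232.5,80)]
    u=proj(c,P,st);print(n,u.round(1).tolist())
    if n!="wrist":
        x,y=(u.mean(0)-[50,37]).astype(int);x=max(0,min(x,412));y=max(0,min(y,309));print("org",x,y)
        o.append(cv2.convertScaleAbs(cv2.resize(a[y:y+75,x:x+100],(400,300),interpolation=cv2.INTER_CUBIC),alpha=1.5,beta=15))
    else: o.append(cv2.resize(a,(400,300)))
o.append(o[-1]*0)
cv2.imwrite("pics/m3.png",np.vstack([np.hstack(o[:2]),np.hstack(o[2:])]))
```

```text
[591.58023741 -61.90480903 290.56724626] [ 0.20601129 -0.38225597 -4.04007042] 0.15327602872870105
top [[377.3, 150.1], [357.9, 160.7], [396.8, 156.0], [376.0, 165.1]]
org 327 120
scene [[161.3, 205.1], [169.6, 259.9], [132.0, 243.0], [143.4, 292.5]]
org 101 213
wrist [[256.0, 358.0], [255.4, 268.4], [256.1, 354.2], [255.6, 282.4]]
```

View pics/m3.png

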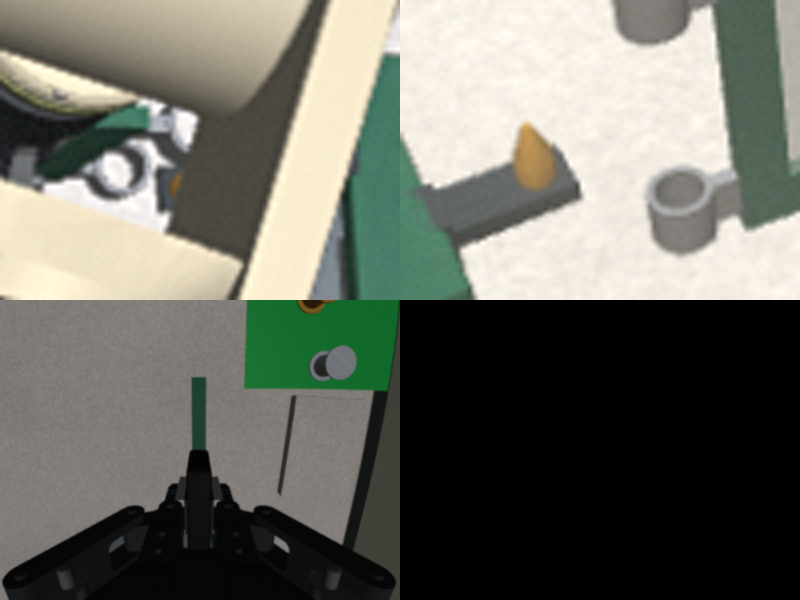

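Scene: lower knuckle ring is at (282,188) in the tile and upper pin tip at (127,124), both near prediction. I'll look at the whole door in the same picture to check its tilt.

Run:
```python
from h import *
import pickle
c,s=pickle.load(open("scene3.pkl","rb"));a=c["pixels"][:,:,::-1]
cv2.imwrite("pics/m4.png",cv2.convertScaleAbs(cv2.resize(a[165:315,100:300],(800,600),interpolation=cv2.INTER_CUBIC),alpha=1.4,beta=10))
```

```text
(no output)
```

View pics/m4.png

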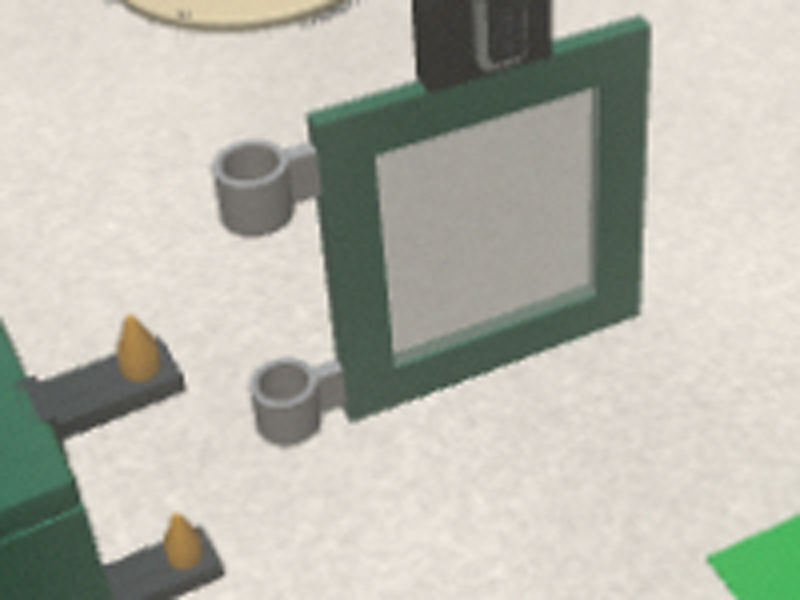

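The picture shows the full door level, with rings at (251,163) and (286,380) and pin tips at (129,315) and (178,514). I'll fit the 6-dof door pose against the press in this one camera.

Run:
```python
from h import *
import pickle
from scipy.optimize import least_squares
c,s=pickle.load(open("scene3.pkl","rb"));T,_=pickle.load(open("top3.pkl","rb"))
px=lambda t:np.array([100,165])+(np.array(t)+.5)/4-.5
D=[((251,163),(0,0,158)),((286,380),(0,0,28)),((308,115),(-28,-5,170)),((350,420),(-28,5,-10)),((638,315),(-188,5,-10)),((648,30),(-188,5,170))]
P=[((129,315),(0,0,160)),((178,514),(0,0,30)),((165,337),(-14,14,130)),((184,380),(14,14,130)),((207,528),(-14,14,0)),((223,573),(14,14,0))]
u=lambda L:np.array([px(a) for a,_ in L]);q=lambda L:np.array([b for _,b in L],float)
def f(p,L):return (proj(c,Ro.from_euler("xyz",p[3:]).apply(q(L))+p[:3])-u(L)).ravel()
d=least_squares(f,[591,-171,112,0,0,-1.579],args=(D,),x_scale=[1,1,1,.01,.01,.01])
g=lambda p,L,z:np.r_[f(np.r_[p[:2],z,0,0,p[2]],L)]
e=least_squares(lambda p:f([*p[:3],0,0,p[3]],D),[591,-171,112,-1.579],x_scale=[1,1,1,.01])
h=least_squares(lambda p:f([*p[:3],0,0,p[3]],P),[591,-232,50,0],x_scale=[1,1,1,.01])
for n,r in(("6d",d),("door4",e),("press4",h)):print(n,r.x.round(3),r.fun.round(1))
print("fixed z", least_squares(lambda p:g(p,D,112),[591,-171,-1.57]).x.round(3),least_squares(lambda p:g(p,P,50),[591,-232,0]).x.round(3))
o,_=T,0
print("top lower ring",proj(T,[e.x[:3]+[0,0,28]]), "meas",np.array([327,120])+(np.array([118,167])+.5)/4-.5)
print(atz(T,np.array([327,120])+(np.array([118,167])+.5)/4-.5,140))
```

```text
6d [ 5.83828e+02 -1.68121e+02  1.04258e+02  0.00000e+00  2.00000e-03
 -1.58400e+00] [ 0.2  0.  -0.3 -0.3 -0.1  0.1  0.3  0.2 -0.   0.1  0.  -0.1]
door4 [ 584.168 -168.367  104.601   -1.583] [ 0.3 -0.  -0.4 -0.3 -0.   0.1  0.2  0.2 -0.1  0.1  0.  -0.1]
press4 [ 6.05565e+02 -2.34307e+02  6.16770e+01 -6.80000e-02] [ 0.3  0.2 -0.2  1.   0.3 -0.3 -0.5 -0.2  0.1 -0.1 -0.  -0.6]
fixed z [ 592.401 -171.231   -1.575] [ 5.94625e+02 -2.32588e+02 -7.40000e-02]
top lower ring [[355.18602237 164.46571312]] meas [356.125 161.375]
[ 590.01117871 -168.4470885   140.        ]
```

>>> play_rows --translation '[[-0.006, 0, 0], [-0.016, 0, 0], [-0.026, 0.001, 0], [-0.036, 0.001, 0], [-0.046, 0.001, 0], [-0.055, 0.001, 0], [-0.06, 0.001, 0], [-0.061, 0.001, 0], [-0.061, 0.001, 0]]' --rotation '[[0, 0, 0], [0, 0, 0], [0, 0, 0], [0, 0, 0], [0, 0, 0], [0, 0, 0], [0, 0, 0], [0, 0, 0], [0, 0, 0]]' --gripper '[1, 1, 1, 1, 1, 1, 1, 1, 1]'

```text
time_s: 9.4
eef_pos: [592.4, -123.2, 290.3]
ee_rot: [-0.0, 0.71, 0.704, 0.0]
force: [0.0, 1.1, -4.2]
grip_width: 0.158
grip_force: 58.7
```

Run:
```python
from h import *
import pickle
s=ctrl.sense();print(s["time_s"],s["eef_pos"],s["force"],s["grip_width"])
c=vision.capture("scene");pickle.dump((c,s),open("scene4.pkl","wb"));a=c["pixels"][:,:,::-1]
t=vision.capture("top");pickle.dump((t,s),open("top4.pkl","wb"));b=t["pixels"][:,:,::-1]
f=lambda i:cv2.convertScaleAbs(cv2.resize(i,(400,600),interpolation=cv2.INTER_CUBIC),alpha=1.4,beta=10)
cv2.imwrite("pics/m5.png",np.hstack([f(a[195:315,100:180]),f(b[100:220,335:415])]))
```

```text
9.4 [ 592.3573813  -123.2202071   290.31411158] [ 0.03511834  1.10809412 -4.23246457] 0.15770821108540398
```

View pics/m5.png

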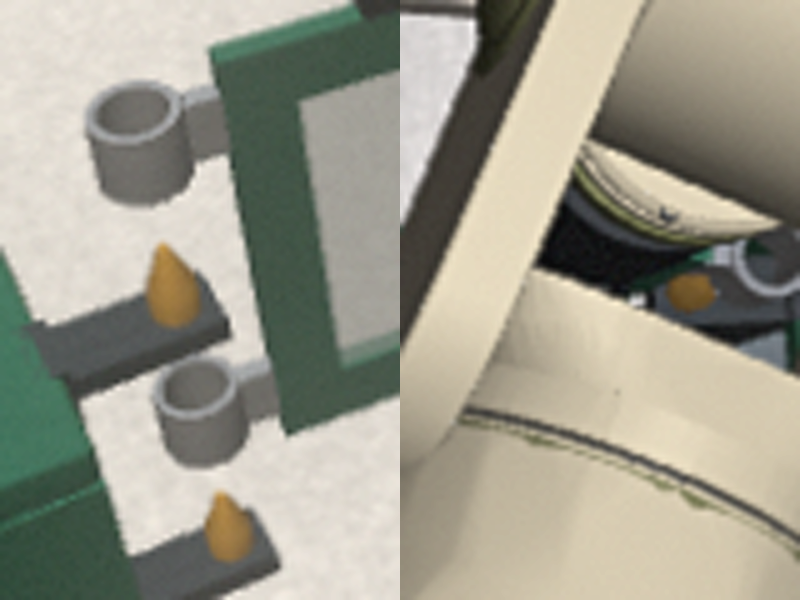

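Left tile: rings at (136,111) and (197,389), pin tips at (163,243) and (221,491), which are collinear as wanted. Now solve the offset.

Run:
```python
from h import *
import pickle
c,s=pickle.load(open("scene4.pkl","rb"));t,_=pickle.load(open("top4.pkl","rb"))
px=lambda q:np.array([100,195])+(np.array(q)+.5)/5-.5
zo=s["eef_pos"][2]-178.5
for n,q,z in(("ringU",(136,111),zo+158),("ringL",(197,389),zo+28),("tipU",(163,243),210),("tipL",(221,491),80)):print(n,atz(c,px(q),z)[:2].round(1))
pt=lambda q:np.array([335,100])+(np.array(q)+.5)/5-.5
for n,q,z in(("ringU",(374,258),zo+158),("tipU",(316,289),210),("baseU",(290,293),182)):print("top",n,atz(t,pt(q),z)[:2].round(1))
```

```text
ringU [ 593.8 -231.8]
ringL [ 594.9 -232.5]
tipU [ 592.1 -232.3]
tipL [ 592.5 -232.1]
top ringU [ 590.6 -233.2]
top tipU [ 588.7 -234.4]
top baseU [ 591.6 -234.3]
```

>>> play_rows --translation '[[0, -0.0015, 0.002], [0, -0.0015, 0.008], [0, -0.0015, 0.014], [0, -0.0015, 0.02], [0, -0.0015, 0.025], [0, -0.0015, 0.03], [0, -0.0015, 0.034], [0, -0.0015, 0.038], [0, -0.0015, 0.041], [0, -0.0015, 0.044]]' --rotation '[[0, 0, 0], [0, 0, 0], [0, 0, 0], [0, 0, 0], [0, 0, 0], [0, 0, 0], [0, 0, 0], [0, 0, 0], [0, 0, 0], [0, 0, 0]]' --gripper '[1, 1, 1, 1, 1, 1, 1, 1, 1, 1]'

```text
time_s: 10.75
eef_pos: [590.9, -123.4, 246.2]
ee_rot: [0.0, 0.71, 0.704, 0.0]
force: [0.2, -0.5, -5.1]
grip_width: 0.157
grip_force: 58.7
```

>>> play_rows --translation '[[0, 0, 0.002], [0, 0, 0.004], [0, 0, 0.006], [0, 0, 0.008], [0, 0, 0.01], [0, 0, 0.012], [0, 0, 0.0135], [0, 0, 0.015], [0, 0, 0.015]]' --rotation '[[0, 0, 0], [0, 0, 0], [0, 0, 0], [0, 0, 0], [0, 0, 0], [0, 0, 0], [0, 0, 0], [0, 0, 0], [0, 0, 0]]' --gripper '[1, 1, 1, 1, 1, 1, 1, 1, 1]'

```text
time_s: 11.88
eef_pos: [590.8, -123.3, 231.2]
ee_rot: [-0.0, 0.71, 0.704, -0.0]
force: [-0.4, 0.2, -3.0]
grip_width: 0.159
grip_force: 58.7
```

>>> play_rows --translation '[[0, 0, 0.001], [0, 0, 0.0015], [0, 0, 0.002], [0, 0, 0.0025], [0, 0, 0.0025], [0, 0, 0.0025]]' --rotation '[[0, 0, 0], [0, 0, 0], [0, 0, 0], [0, 0, 0], [0, 0, 0], [0, 0, 0]]' --gripper '[1, 1, 1, 1, 1, 1]'

```text
time_s: 12.62
eef_pos: [590.8, -123.4, 228.8]
ee_rot: [0.0, 0.71, 0.704, 0.0]
force: [-1.2, 1.1, -3.8]
grip_width: 0.156
grip_force: 58.7
```

>>> play_rows --translation '[[0, 0, 0.0005], [0, 0, 0.001], [0, 0, 0.001], [0, 0, 0.001]]' --rotation '[[0, 0, 0], [0, 0, 0], [0, 0, 0], [0, 0, 0]]' --gripper '[1, 1, 1, 1]'

```text
time_s: 13.12
eef_pos: [590.9, -123.2, 228.3]
ee_rot: [0.0, 0.71, 0.704, 0.0]
force: [-1.4, 2.8, 2.2]
grip_width: 0.16
grip_force: 59.5
```

>>> play_rows --translation '[[0, 0, 0.0005], [0, 0, 0.0005], [0, 0, 0.0005]]' --rotation '[[0, 0, 0], [0, 0, 0], [0, 0, 0]]' --gripper '[1, 1, 1]'

```text
time_s: 13.5
eef_pos: [591.1, -123.2, 228.2]
ee_rot: [0.001, 0.71, 0.704, 0.0]
force: [-1.4, 3.8, 6.2]
grip_width: 0.156
grip_force: 60.1
```

Run:
```python
from h import *
a=vision.capture("scene")["pixels"][:,:,::-1]
cv2.imwrite("pics/m6.png",cv2.convertScaleAbs(cv2.resize(a[195:315,100:240],(700,600),interpolation=cv2.INTER_CUBIC),alpha=1.4,beta=10))
```

```text
(no output)
```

View pics/m6.png

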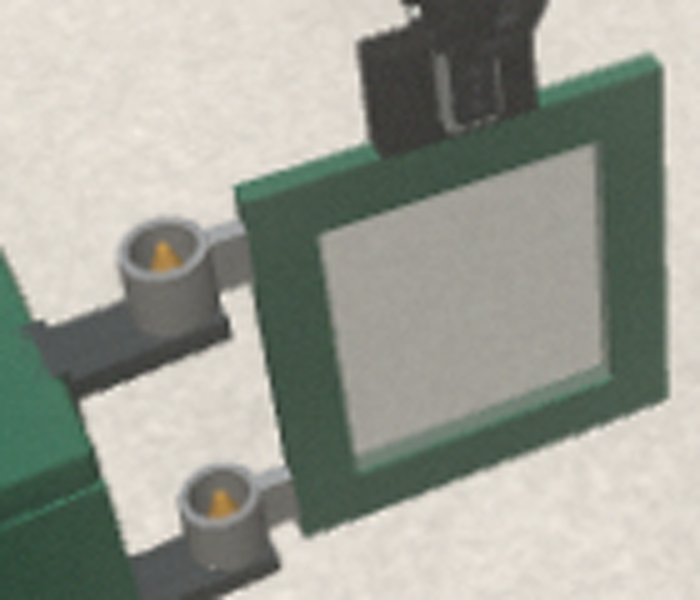

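Both knuckles are seated on their brackets, with pin tips visible inside the bores at (165,255) and (221,503). Releasing and withdrawing.

>>> play_rows --translation '[[0, 0, -0.001], [0, 0, -0.001], [0, 0, -0.001], [0, 0, -0.001], [0, 0, -0.001], [0, 0, -0.001]]' --rotation '[[0, 0, 0], [0, 0, 0], [0, 0, 0], [0, 0, 0], [0, 0, 0], [0, 0, 0]]' --gripper '[0.65, 0.5, 0.3, 0, 0, 0]'

```text
time_s: 14.3
eef_pos: [590.8, -123.4, 228.3]
ee_rot: [-0.0, 0.71, 0.704, -0.0]
force: [0.1, -0.1, -0.3]
grip_width: 0.5
grip_force: 0.0
```

>>> play_rows --translation '[[0, 0, 0], [0, 0, -0.01], [0, 0, -0.03], [0, 0, -0.06], [0, 0, -0.09], [0, 0, -0.12], [0, 0, -0.14], [0, 0, -0.14], [0, 0, -0.14], [0, 0, -0.14]]' --rotation '[[0, 0, 0], [0, 0, 0], [0, 0, 0], [0, 0, 0], [0, 0, 0], [0, 0, 0], [0, 0, 0], [0, 0, 0], [0, 0, 0], [0, 0, 0]]' --gripper '[0, 0, 0, 0, 0, 0, 0, 0, 0, 0]'

```text
time_s: 15.55
eef_pos: [590.7, -123.3, 367.4]
ee_rot: [-0.001, 0.71, 0.704, -0.0]
force: [1.4, 0.9, -0.3]
grip_width: 0.496
grip_force: 0.0
```

Run:
```python
from h import *
print(ctrl.sense()["force"])
a=vision.capture("scene")["pixels"][:,:,::-1]
cv2.imwrite("pics/m7.png",cv2.resize(a,(768,576)))
```

```text
[ 1.3624852   0.90667735 -0.32119978]
```

View pics/m7.png

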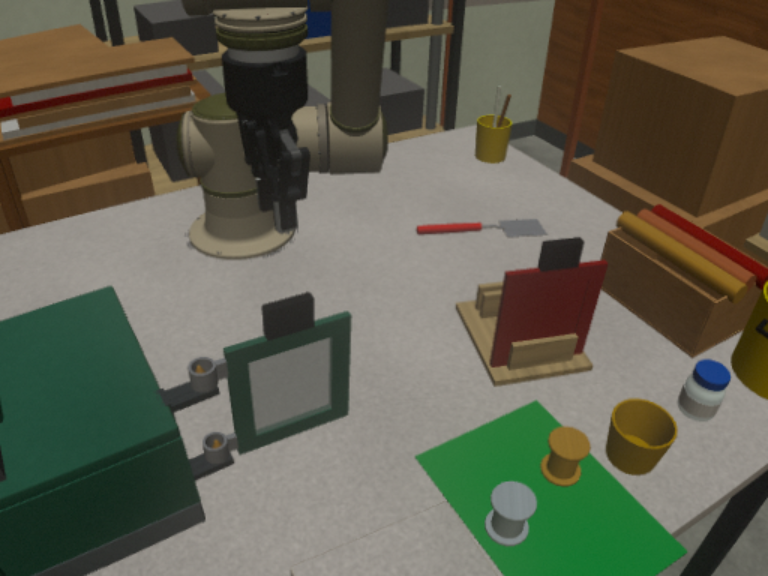

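The door hangs on both pins (knuckles at 202,373 and 215,445), the gripper is clear of it, and the red cover is still in the rack.

```bash
python3 -c "
from rig import ctrl
print(ctrl.finish_job())"
```

```text
the job is handed in; nothing more can be done
None
```

The guard door hangs wide open on the press, with both knuckles fully down on their pins and the gripper clear. The red cover is still standing in the rack, and I handed the job in at about 16 s of the 45 s limit.

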